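# Load the glue carousel and index it one click

## Robot

A 7-joint arm with a two-finger parallel gripper is mounted at the origin on a cart in front of the work surface, level with it; the furniture and walls round the work are solid. World frame = base frame: x ahead of the robot, y to its left, z up, the work surface at z = 0. Lengths are in m, angles in rad, forces in N, time in s.
With the tool pointing down it reaches from about 0.375 to 0.925 m from the base axis. Payload 3.1 kg.
Tool frame: the origin (TCP) lies on the centre line of the jaws, within the pads' length; the fingertips stand 14 mm ahead of it and the grasp point (between the pads) lies 5 mm behind it; z points along the fingers, y is the line along which they close (so a half turn about z gives the same grasp; the last joint's range is limited). The gripper opens to 85 mm and grips with 20 to 120 N. Pads are 22 mm wide; open, the fingers measure 114 mm over their backs; the gripper's body (76 mm by 85 mm) begins 54 mm behind the grasp point. The pads swing forward as they close: fully open they stand 13 mm farther back than shut.
Start: joints at [1.089, 0.383, 0.044, 1.598, -0.018, 1.161, -0.05], TCP at [0.243, -0.603, 0.245] pointing down, gripper open.
Joint ranges: [-2.61, 2.61], [-0.41, 2.15], [-1.48, 1.57], [0, 2.5], [-1.57, 4.71], [0.05, 1.97], [-2.85, 2.85]. Speed limits (rad/s): [2.79, 2.79, 3.14, 3.14, 3.14, 3.14, 3.14].

## Interface

Orientations are given as a unit quaternion [x, y, z, w].
In Python, from bench import ctrl gives the robot as it stands. Calls block until the motion is done:
- ctrl.move_ptp(position, orientation): joint-space move of the TCP to a pose.
- ctrl.movel(position, orientation=None, speed=0.15): straight line of the TCP; orientation=None keeps the orientation; speed is the mean speed in m/s.
- ctrl.move_j(angles): joint-space move.
- ctrl.move_gripper(opening, effort=None): finger opening in m; effort is the grip in N (None keeps the last); returns when the fingers have stopped.
- ctrl.pause(seconds).
- ctrl.inverse_kinematics(position, orientation): joint angles nearest the present ones, or None.
- ctrl.read_camera(name): name is "scene" or "top"; returns (picture, depth): 400x640x3 uint8, red, green, blue; 400x640 float32, m along the optical axis (not along the pixel's ray), 0 where there is no reading.
- ctrl.camera_params(name): a dict with "K" (3x3 intrinsics, pixels), "dist_coeffs" ([k1, k2, p1, p2, k3] as OpenCV has them; the pictures are not rectified), "camera_from_world" (4x4, takes a point from world to camera coordinates). Camera axes: x right, y down, z forward; pixel columns grow to the right and rows downward; lengths in m; the calibration is good to about 2 mm. A picture is of the moment at which its call begins. camera_params takes no time and is no camera call.
A pose or a line that the arm cannot do raises ctrl.MotionError and nothing moves.
- ctrl.sign_off(): hands the job in; it is judged then, once.
Trained networks look in the newest picture that a camera, given by its name, has taken for a name from the list of things; names that differ only in an ending like _2 or _b are one class to them, and where a whole thing is asked for, a point or a joint stands for the part that bears it (a point fixed in the world has none). Each returns a list of dicts, best first, with "score" (0 to 1); they miss things now and then, are a little off and sometimes report something else, mostly with a low value. They report only what shows in the picture. A call takes as long as a camera call.
- ctrl.look_for(camera, name): "rect" ([left, top, right, bottom] in pixels, round what is visible of it).
- ctrl.outline_of(camera, name): "region" (400x640 bool, what is visible of it) and "rect" ([left, top, right, bottom] in pixels, round what is visible of it).
Readings, each from a call of its own:
- ctrl.read_time_s(): time.
- ctrl.read_qpos(): joint angles.
- ctrl.read_joint_vel(): joint speeds.
- ctrl.read_effort(): joint torques, N m.
- ctrl.read_eef_pos(): TCP position.
- ctrl.read_tcp_rot(): TCP orientation.
- ctrl.read_ft_force(): force on the tool from outside, world axes, zero at the start.
- ctrl.read_ft_torque(): the same for the moment, N m.
- ctrl.read_finger_gap(): finger opening in m.
- ctrl.read_grasp_force(): force on a finger pad.
Only numpy, scipy, OpenCV 4.12 (cv2) and the standard library are available. Lean on these libraries where they do the work, as an engineer would, in place of code of your own. Each camera call takes 0.05 s, during which the arm holds its last target. There are 200 camera calls.

## Task

Stand the loose glue bottle from the bench upright in the empty cup of the carousel that faces the orange loading mark, lowering it in rather than dropping it. Then turn the carousel exactly one click clockwise (seen from above) by its red handle, so that the next empty cup clicks in at the mark; do not turn it the other way or further. Let go of everything and leave the other two bottles in their cups and the roll of tape where it is.

Things in the scene. Friction and masses are not known exactly. Their poses are not given: they have to be found in the camera images.
- bottle: The loose glue bottle: white round bottle with an orange cap, 46 mm across and 152 mm tall, about 0.1 kg; the cap is 37 mm across and takes up the top 33 mm (119 to 152 mm above the underside). Stands upright on the bench. Origin at the centre of its underside, z up. Two like bottles already stand in cups of the carousel.
- stand: Fixed round steel foot of the carousel, 216 mm across, on the bench. Origin on the turning axis at bench height, z up; the orange loading mark lies in its -x direction. The turntable above it (226 mm across, top 34 mm above the bench) carries six equal grey cups, one every 60 degrees, 80 mm from the axis.
- load_mark (a point): Top of the fixed orange pointer post beside the turntable's rim, 128 mm from the axis, 52 mm above the bench.
- pocket_a (a point): Centre of the inner floor of the empty cup that faces the loading mark at the start; turns with the turntable; z up. The cup is 63 mm across outside and 58 mm inside; its inner floor is 38 mm and its rim 74 mm above the bench.
- pocket_b (a point): Centre of the inner floor of the next empty cup, which comes to the loading mark after one click clockwise. Turns with the turntable.
- knob_grip (a point): Centre of the red bar handle on the turntable's axis, 164 mm above the bench. The bar is 80 mm long along this frame's x axis, 14 mm thick (y) and 28 mm high, on a 16 mm steel stem. It turns with the turntable; its x axis lies along the line from the axis to a cup. z up.
- rotor (a joint): Turn of the turntable, clockwise seen from above positive, rad; 0 at the start, 1.047 (60 degrees) after one click clockwise. A spring roller holds it in each click and pulls it back or on to the nearest click when let go; turning takes at most about 0.15 N m.
- loaded_1: One of the two like bottles already standing in the carousel's cups (same size, so its top is 190 mm above the bench: carry the loose bottle over or round it); stays in its cup. Origin at the centre of its underside.
- loaded_2: The other bottle already standing in the carousel; stays in its cup. Origin at the centre of its underside.
- tape: Ring of masking tape lying flat, 104 mm across, 25 mm high; bystander. Origin at the centre of its underside.

How it is judged:
By the outcome, as a careful person would: the job done as asked, in the order asked, and still so for the second after the job is handed in, with the robot touching nothing.
It also fails if it takes over 64 s, if anything falls off the work surface, if the arm or the gripper's body presses on something with over 40 N, if the wrist force passes 120 N, or if a joint passes its speed limit or range.

## Working session

There is one attempt and no reset: what is moved stays moved. The work goes in short steps, each a Python script; the robot and the scene stay as the last script left them, time stands still between calls to the robot, and variables do not carry over. Pictures are saved under pics/ and viewed, at most 10 in all, crops included, and the job is handed in when it is done.

```bash
mkdir -p pics; cat > h.py <<'E'
from bench import ctrl
import numpy as np, cv2
def cloud(cam, d):
    p=ctrl.camera_params(cam); K=np.array(p["K"],float); D=np.array(p["dist_coeffs"],float)
    T=np.linalg.inv(np.array(p["camera_from_world"],float))
    v,u=np.mgrid[0:d.shape[0],0:d.shape[1]]
    n=cv2.undistortPoints(np.stack([u,v],-1).reshape(-1,1,2).astype(np.float64),K,D).reshape(d.shape+(2,))
    P=np.dstack([n[...,0]*d,n[...,1]*d,d])@T[:3,:3].T+T[:3,3]
    P[d<=0]=np.nan
    return P
def shot(cam,name):
    im,d=ctrl.read_camera(cam); cv2.imwrite(f"pics/{name}.png",im[...,::-1]); return im,d,cloud(cam,d)
E
python3 - <<'E'
from h import *
print(ctrl.read_time_s(), ctrl.read_tcp_rot())
for c in ("top","scene"):
    im,d,P=shot(c,c+"0"); np.savez(f"{c}0.npz",im=im,P=P)
    print(c,np.linalg.inv(np.array(ctrl.camera_params(c)["camera_from_world"]))[:3,3].round(3))
    for n in ("bottle","stand","knob_grip","pocket_a","loaded_1","tape","load_mark"):
        try: print(n,[(np.round(r["rect"]).tolist(),round(r["score"],2)) for r in ctrl.look_for(c,n)])
        except Exception as e: print(n,e)
E
```

```text
0.0 [ 9.81638364e-01  1.90746806e-01 -3.32253938e-04 -1.29158197e-03]
top [0.515 0.157 1.062]
bottle [([353.0, 209.0, 381.0, 239.0], 0.74)]
stand [([240.0, 147.0, 332.0, 247.0], 0.98)]
knob_grip [([240.0, 148.0, 332.0, 244.0], 0.63)]
pocket_a [([241.0, 148.0, 335.0, 243.0], 0.63)]
loaded_1 [([230.0, 178.0, 263.0, 204.0], 0.67), ([258.0, 144.0, 280.0, 174.0], 0.66)]
tape [([375.0, 137.0, 416.0, 182.0], 0.94)]
load_mark [([241.0, 150.0, 336.0, 246.0], 0.81)]
scene [ 0.223 -0.243  1.057]
bottle [([332.0, 219.0, 353.0, 259.0], 0.71), ([389.0, 211.0, 427.0, 251.0], 0.61)]
stand [([260.0, 138.0, 350.0, 234.0], 0.63)]
knob_grip [([262.0, 137.0, 348.0, 221.0], 0.91)]
pocket_a [([261.0, 137.0, 351.0, 225.0], 0.68)]
loaded_1 [([308.0, 114.0, 323.0, 156.0], 0.82), ([274.0, 123.0, 292.0, 163.0], 0.64), ([387.0, 210.0, 430.0, 248.0], 0.31), ([262.0, 138.0, 350.0, 234.0], 0.2)]
tape [([388.0, 210.0, 427.0, 250.0], 0.98)]
load_mark [([262.0, 138.0, 352.0, 231.0], 0.92)]
```

```bash
python3 - <<'E'
import cv2
a=cv2.imread("pics/top0.png")[110:290,200:440]; b=cv2.imread("pics/scene0.png")[90:290,230:450]
cv2.imwrite("pics/topc.png",cv2.resize(a,None,fx=3.3,fy=3.3,interpolation=2))
cv2.imwrite("pics/scenec.png",cv2.resize(b,None,fx=3,fy=3,interpolation=2))
E
```

```text
(no output)
```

View pics/topc.png

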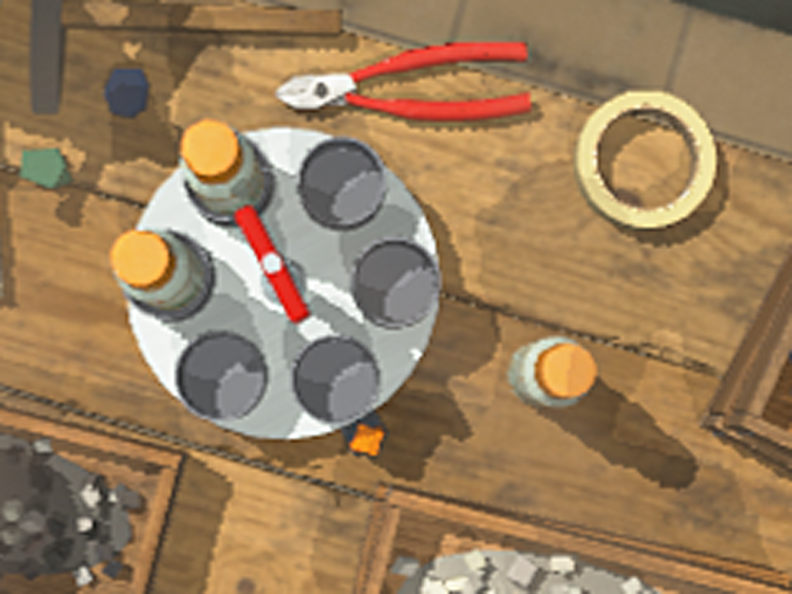

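View pics/scenec.png

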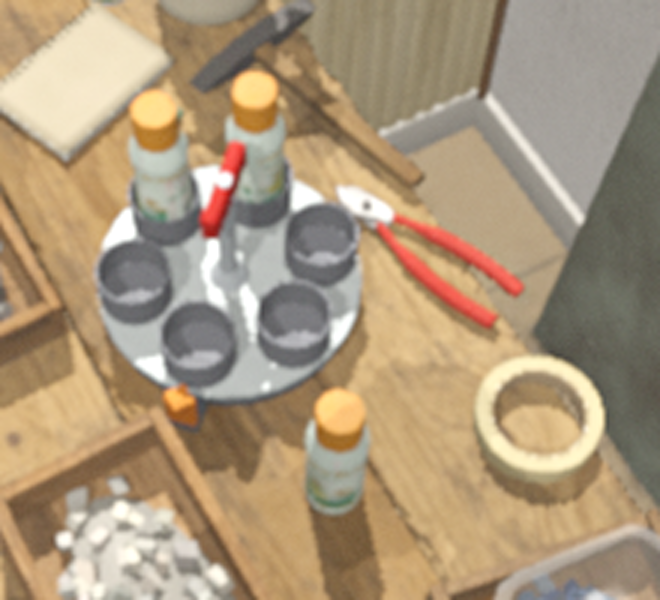

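View pics/scene0.png

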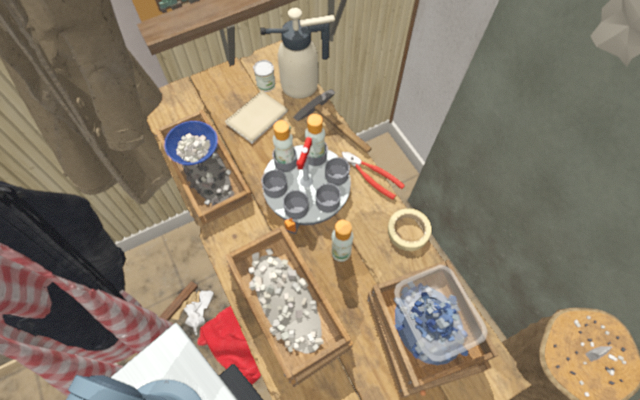

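The top crop shows the carousel with the orange mark at full-image pixel (311,243) and its facing cup at (302,225). The two loaded bottles are at the upper left. The loose bottle's cap is at (372,222), the tape at (396,158), and the red bar runs from (274,174) to (291,205).

The scene views agree. Three other cups are empty besides the one at the mark.

```bash
python3 - <<'E'
from h import *
from scipy.optimize import least_squares
for c in ("top","scene"):
    f=np.load(f"{c}0.npz"); im,P=f["im"],f["P"]
    hsv=cv2.cvtColor(im,cv2.COLOR_RGB2HSV); H,S,V=[hsv[...,i].astype(int) for i in range(3)]
    X,Y,Z=P[...,0],P[...,1],P[...,2]
    print(c)
    org=(H>=8)&(H<=24)&(S>150)&(V>150)
    r=((H<=5)|(H>=175))&(S>150)
    n,l,st,ce=cv2.connectedComponentsWithStats(org.astype(np.uint8))
    for i in range(1,n):
        if st[i,4]>15:
            m=l==i; z=np.nanmax(Z[m]); t=m&(Z>z-.006)
            if z<.3 and z>.03: print("orange",ce[i].round(),st[i,4],"zmax",z.round(3),"top ctr",np.nanmean(P[t],0).round(4),"bbox mid",((np.nanmin(P[t],0)+np.nanmax(P[t],0))/2).round(4))
    k=r&(Z>.14)&(Z<.2)
    q=P[k&(Z>.170)]; mu=q.mean(0); w,v=np.linalg.eigh(np.cov(q[:,:2].T)); a=q[:,:2]@v[:,1]
    print("bar",len(q),mu.round(4),"ang",np.degrees(np.arctan2(*v[::-1,1])).round(1),np.ptp(a).round(3),"mid",((a.min()+a.max())/2*v[:,1]+(q[:,:2]@v[:,0]).mean()*v[:,0]).round(4), "ztop",q[:,2].max().round(3))
    box=np.hypot(X-mu[0],Y-mu[1])<.125
    t=box&(abs(Z-.034)<.006); pts=P[t]; rr=np.hypot(*(pts[:,:2]-mu[:2]).T)
    # rim points: dark cup rim z .068-.08
    q=P[box&(Z>.069)&(Z<.079)][:,:2]
    def res(p):
        cs=p[:2]+.08*np.stack([np.cos(p[2]+np.arange(6)*np.pi/3),np.sin(p[2]+np.arange(6)*np.pi/3)],1)
        return np.linalg.norm(q[:,None]-cs,axis=2).min(1)-.030
    best=min((least_squares(res,[*mu[:2],a0],loss="soft_l1",f_scale=.003) for a0 in np.arange(0,1.04,.2)),key=lambda s:s.cost)
    print("rim fit",len(q),best.x.round(4),np.degrees(best.x[2])%60,np.median(abs(best.fun)).round(4))
    # bottle loose body
E
```

```text
top
orange [263. 154.] 236 zmax 0.192 top ctr [0.666  0.2518 0.1886] bbox mid [0.665  0.2522 0.1894]
orange [242. 188.] 240 zmax 0.193 top ctr [0.597  0.2915 0.1888] bbox mid [0.5965 0.2919 0.1896]
orange [464. 187.] 29 zmax 0.059 top ctr [ 0.6249 -0.2068  0.0559] bbox mid [ 0.6246 -0.2075  0.0557]
orange [371. 222.] 237 zmax 0.154 top ctr [0.5361 0.0223 0.1504] bbox mid [0.5367 0.0213 0.1512]
orange [446. 240.] 73 zmax 0.083 top ctr [ 0.4825 -0.18    0.0813] bbox mid [ 0.4822 -0.18    0.0813]
orange [311. 243.] 61 zmax 0.054 top ctr [0.4852 0.1488 0.0511] bbox mid [0.4855 0.1489 0.051 ]
orange [428. 283.] 48 zmax 0.052 top ctr [ 0.4001 -0.1264  0.0485] bbox mid [ 0.4004 -0.1202  0.049 ]
bar 186 [0.5966 0.2123 0.1759] ang -150.4 0.078 mid [0.5969 0.2124] ztop 0.18
rim fit 511 [0.5967 0.2119 0.5189] 29.72937161592011 0.0007
scene
orange [314. 128.] 107 zmax 0.193 top ctr [0.6583 0.2391 0.1905] bbox mid [0.6598 0.2396 0.1909]
orange [281. 135.] 101 zmax 0.19 top ctr [0.5917 0.2803 0.187 ] bbox mid [0.5942 0.2835 0.1874]
orange [289. 224.] 82 zmax 0.058 top ctr [0.4861 0.1484 0.0539] bbox mid [0.4858 0.1489 0.0553]
orange [342. 235.] 81 zmax 0.154 top ctr [0.5292 0.0112 0.1508] bbox mid [0.5315 0.0142 0.1512]
bar 126 [0.5939 0.2083 0.1776] ang -149.5 0.075 mid [0.5975 0.2104] ztop 0.184
rim fit 674 [0.5994 0.2133 0.5185] 29.70698156155191 0.001
```

```bash
cat >> h.py <<'E'
A0=29.7; AX=np.array([.597,.212])
def q(psi): a=np.radians(psi)/2; return [float(np.cos(a)),float(np.sin(a)),0.,0.]
PA=AX-.08*np.array([np.cos(np.radians(A0)),np.sin(np.radians(A0))])
E
python3 - <<'E'
from h import *
for z in (.164,.28):
    for s in (A0,0,-30.3): print(s,np.round(ctrl.inverse_kinematics([*AX,z],q(s)),2))
B=[.5362,.0215]
ctrl.move_gripper(.08,40)
ctrl.move_ptp([*B,.25],q(A0)); ctrl.movel([*B,.101],speed=.1)
ctrl.move_gripper(0.0,35); print("gap",ctrl.read_finger_gap(),ctrl.read_grasp_force(),ctrl.read_eef_pos())
ctrl.movel([*B,.235],speed=.12); print(ctrl.read_finger_gap(),ctrl.read_ft_force())
ctrl.movel([*PA,.235],speed=.12)
im,d,P=shot("scene","held"); cv2.imwrite("pics/heldc.png",cv2.resize(im[60:290,200:450],None,fx=2.6,fy=2.6,interpolation=2))
print(ctrl.read_time_s(),ctrl.read_eef_pos(),ctrl.read_ft_force())
E
```

```text
29.7 [ 0.25  0.6  -0.88  1.68  0.51  1.11 -1.83]
0 [ 0.16  0.55 -0.75  1.68  0.41  1.08 -2.28]
-30.3 [ 0.09  0.52 -0.64  1.68  0.34  1.06 -2.76]
29.7 [ 0.29  0.49 -0.93  1.57  0.4   1.29 -1.75]
0 [ 0.25  0.46 -0.87  1.57  0.36  1.28 -2.24]
-30.3 [ 0.18  0.43 -0.77  1.57  0.31  1.27 -2.73]
gap 0.04377463592929206 35.73229730934145 [0.53677025 0.02161081 0.10170184]
0.043755056788680684 [ 0.60826362  0.53204958 -1.49787359]
8.275 [0.5278077  0.17104772 0.23485316] [ 0.76873751  0.37928725 -0.6012321 ]
```

View pics/heldc.png

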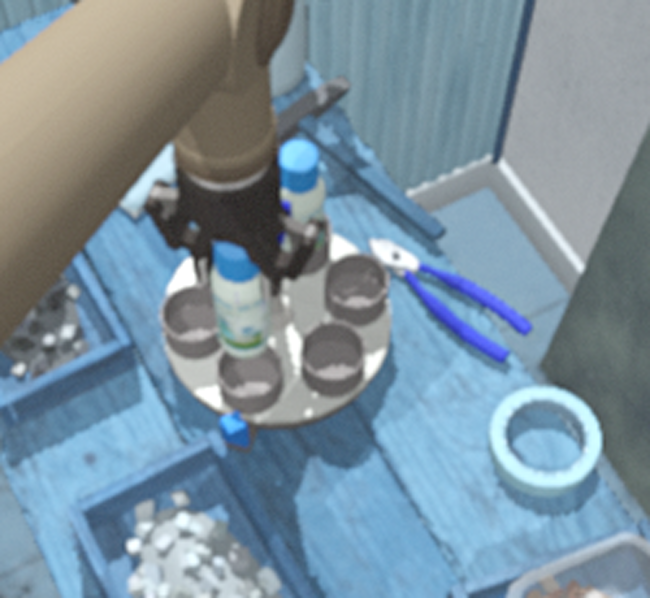

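The bottle is held upright above the cup at the mark (crop pixel (240,300), cup at (250,380)). Red and blue are swapped in this saved picture only. I'll check its offset from the TCP before lowering.

```bash
python3 - <<'E'
from h import *
from scipy.optimize import least_squares
im,d,P=shot("scene","held2"); p=ctrl.read_eef_pos()
for lo,hi in ((.142,.16),(.16,.18),(.18,.20),(.20,.215)):
    m=(P[...,2]>lo)&(P[...,2]<hi)&(np.hypot(P[...,0]-p[0],P[...,1]-p[1])<.034)&(im.min(2)>70)
    c=P[m][:,:2]
    if len(c)<8: print(len(c)); continue
    s=least_squares(lambda x:np.linalg.norm(c-x,axis=1)-.023,np.array(p[:2])+[.003,.003],loss="soft_l1",f_scale=.002)
    print(lo,len(c),s.x.round(4),(s.x-p[:2]).round(4))
print(PA,p)
# bias check on loaded bottle body, scene camera
f=np.load("scene0.npz");P=f["P"]
for g in ([.666,.252],[.597,.2915],[.5362,.0215]):
    m=(P[...,2]>.09)&(P[...,2]<.14)&(np.hypot(P[...,0]-g[0],P[...,1]-g[1])<.034)
    if g[1]<.1: m&=P[...,2]<.11
    c=P[m][:,:2]
    s=least_squares(lambda x:np.linalg.norm(c-x,axis=1)-.023,np.array(g),loss="soft_l1",f_scale=.002); print(len(c),s.x.round(4))
E
```

```text
0.142 84 [0.5296 0.1725] [0.0018 0.0013]
0.16 87 [0.5299 0.1726] [0.0021 0.0015]
0.18 99 [0.5299 0.1725] [0.0021 0.0013]
0.2 74 [0.5298 0.1726] [0.002  0.0014]
[0.52750948 0.17236331] [0.52779475 0.1711573  0.23490281]
156 [0.6687 0.2531]
216 [0.5998 0.2933]
114 [0.5393 0.0236]
```

```bash
python3 - <<'E'
from h import *
t=PA+[0,.0011]
ctrl.movel([*t,.235],speed=.05); f0=np.array(ctrl.read_ft_force())
ctrl.movel([*t,.146],speed=.07); print(ctrl.read_eef_pos(),np.array(ctrl.read_ft_force())-f0)
z=.146
while z>.134:
    z-=.001; ctrl.movel([*t,z],speed=.02); f=np.array(ctrl.read_ft_force())-f0
    if f[2]>2.5: break
print(z,ctrl.read_eef_pos(),f)
ctrl.move_gripper(.075); ctrl.pause(.2)
ctrl.movel([*t,.27],speed=.12)
ctrl.move_gripper(.04)
im,d,P=shot("scene","placed"); cv2.imwrite("pics/placedc.png",cv2.resize(im[60:290,200:450,::-1],None,fx=2.6,fy=2.6,interpolation=2))
print(ctrl.read_time_s())
E
```

```text
[0.52798015 0.17367343 0.14659837] [-0.45254314 -1.44368987 -0.91466972]
0.13899999999999998 [0.528031   0.1737479  0.13972669] [-1.41226135 -0.69326108  3.61268726]
14.0833
```

View pics/placedc.png

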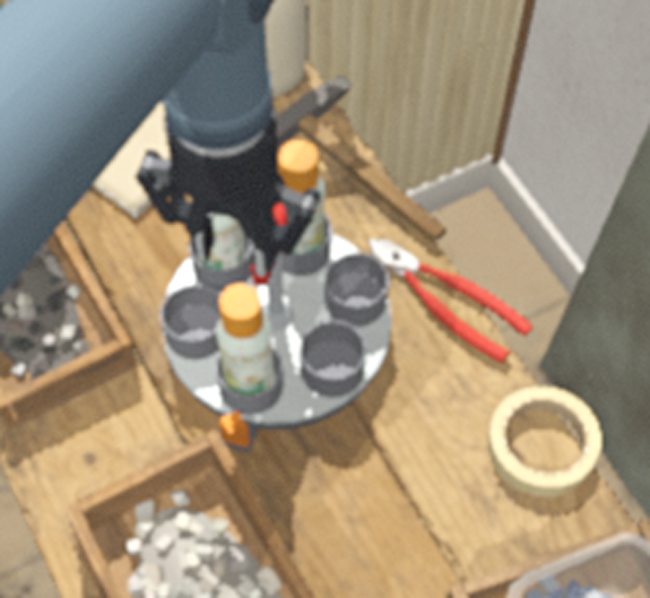

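The bottle stands upright in the cup at the mark (crop pixel (245,350)), and the turntable hasn't moved. Next I'll grip the handle and turn it.

```bash
python3 - <<'E'
from h import *
ctrl.movel([*AX,.27],q(A0),speed=.1)
e=np.array(ctrl.read_eef_pos()); t=AX-(e[:2]-AX); print(e)
ctrl.movel([*t,.161],q(A0),speed=.1); print(ctrl.read_eef_pos(),ctrl.read_ft_force())
ctrl.move_gripper(0.,50); print("gap",ctrl.read_finger_gap(),ctrl.read_ft_force(),ctrl.read_ft_torque(),ctrl.read_time_s())
for k in range(1,11):
    ctrl.move_ptp([*t,.161],q(A0-6*k))
    print(k*6,np.round(ctrl.read_ft_force(),1),np.round(ctrl.read_ft_torque(),2),round(ctrl.read_time_s(),2))
print(ctrl.read_finger_gap(),np.degrees(2*np.arctan2(ctrl.read_tcp_rot()[1],ctrl.read_tcp_rot()[0])))
E
```

```text
[0.59661195 0.21181686 0.26984594]
[0.59802782 0.21262322 0.16198506] [0.82838728 0.50795615 0.74346178]
gap 0.013155922448450968 [ 0.35472441 -0.08875142  2.05513996] [-0.02999239  0.12354943  0.04270283] 16.6167
6 [-0.7 -0.5  4.4] [-0.03  0.14  0.11] 16.87
12 [-1.8 -1.4  5.8] [-0.11  0.25  0.06] 17.12
18 [-0.6  0.3  5.4] [-0.09  0.22 -0.13] 17.37
24 [-0.  -0.4  6.1] [-0.03  0.19  0.01] 17.62
30 [-1.   0.1  5.9] [-0.14  0.1  -0.05] 17.87
36 [-1.   0.7  5.1] [-0.09  0.17 -0.13] 18.12
42 [-0.5 -0.3  6.2] [-0.11  0.17 -0.16] 18.37
48 [-1.3  0.5  5.4] [-0.11  0.14 -0.16] 18.62
54 [-0.8  0.1  5.3] [-0.04  0.14 -0.25] 18.87
60 [-1.   0.6  5.9] [-0.09  0.15 -0.14] 19.12
0.013302392347957102 -30.0528819988204
```

```bash
python3 - <<'E'
from h import *
ctrl.pause(.3); ctrl.move_gripper(.04); ctrl.pause(.3)
p=ctrl.read_eef_pos()
ctrl.movel([p[0],p[1],.29],speed=.12)
ctrl.move_ptp([.40,-.35,.35],q(10)); ctrl.pause(.5)
for c in ("top","scene"):
    im,d,P=shot(c,c+"_end"); cv2.imwrite(f"pics/{c}_endc.png",cv2.resize(im[90:290,200:450,::-1],None,fx=2.6,fy=2.6,interpolation=2))
    hsv=cv2.cvtColor(im,cv2.COLOR_RGB2HSV); k=((hsv[...,0]<=5)|(hsv[...,0]>=175))&(hsv[...,1]>150)&(P[...,2]>.17)&(P[...,2]<.2)
    w,v=np.linalg.eigh(np.cov(P[k][:,:2].T)); print(c,np.degrees(np.arctan2(v[1,1],v[0,1])))
print(ctrl.read_time_s())
E
```

```text
top 149.99315701385308
scene 148.51107415468488
24.0667
```

View pics/top_endc.png

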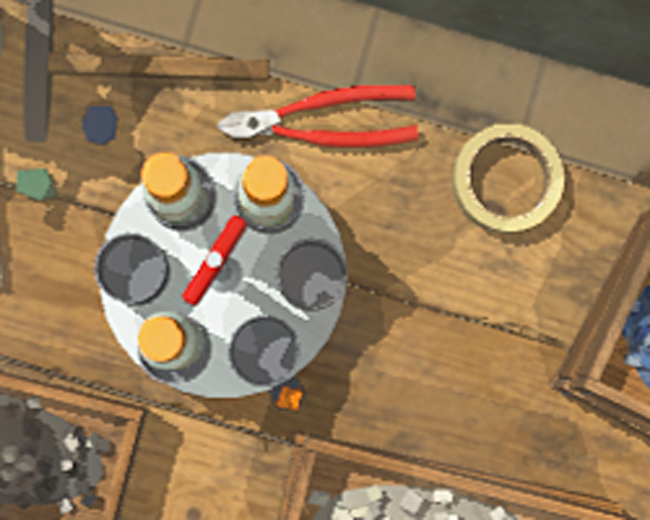

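View pics/scene_endc.png

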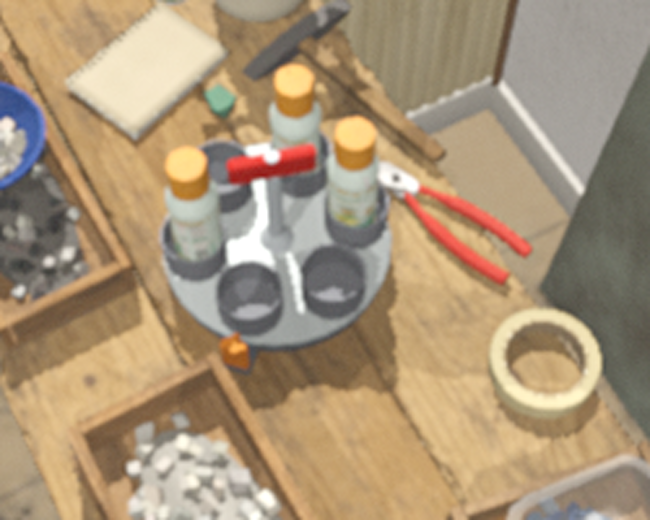

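Both views show all three bottles upright in their cups. The next empty cup is at the mark (top crop (263,350), mark at (289,398)), the bar has turned 60° clockwise, and the tape hasn't moved.

```bash
python3 -c "
from bench import ctrl
print(ctrl.sign_off())"
```

```text
the job is handed in; nothing more can be done
None
```

The job is handed in: the glue bottle was lowered upright into the cup at the mark, and the carousel was turned one click (60°) clockwise, with the next empty cup now at the mark, the other bottles and tape in place, and the arm clear at about 24 s.

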